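# Show which brownie lacks its walnut and put the tray on hold

### The job

One brownie on the tray was left without its walnut: point at it for the trainee with the fingertips a few centimetres above its middle, keeping still there for about two seconds, and then point in the same way for about two seconds at the middle of the bowl of walnut halves. Then push the lever with the yellow ball all the way over, away from the robot, so that the tray is held back, and draw away from it. Bring the fingertips low over no other brownie or bowl (raise them well clear in between), and touch, move or lift nothing except the switch.

Things in the scene. Friction and masses are not known exactly. Their poses are not given: they have to be found in the camera images.
- bare_brownie: The brownie WITHOUT a walnut: a plain dark-brown block 60 x 60 x 30 mm, loose in one of the six places on the tray. Origin: centre of its underside (4 mm above the work surface), z up; its top is 30 mm above the origin.
- brownie_1: A finished dark-brown brownie 60 x 60 x 30 mm with one light-tan walnut half on top, loose on the tray. Origin: centre of its underside. The walnut half adds 11 mm on its middle (41 mm in all).
- brownie_2: A finished dark-brown brownie 60 x 60 x 30 mm with one light-tan walnut half on top, loose on the tray. Origin: centre of its underside. The walnut half adds 11 mm on its middle (41 mm in all).
- brownie_3: A finished dark-brown brownie 60 x 60 x 30 mm with one light-tan walnut half on top, loose on the tray. Origin: centre of its underside. The walnut half adds 11 mm on its middle (41 mm in all).
- brownie_4: A finished dark-brown brownie 60 x 60 x 30 mm with one light-tan walnut half on top, loose on the tray. Origin: centre of its underside. The walnut half adds 11 mm on its middle (41 mm in all).
- brownie_5: A finished dark-brown brownie 60 x 60 x 30 mm with one light-tan walnut half on top, loose on the tray. Origin: centre of its underside. The walnut half adds 11 mm on its middle (41 mm in all).
- tray: Aluminium baking tray 290 (its x) x 210 (its y) x 22 mm high, fixed to the table, walls and floor 4 mm. Origin: centre of its underside. Six brownies stand in it in three rows of two, 88 mm (x) and 92 mm (y) from centre to centre.
- walnut_bowl: Open steel bowl, 102 mm across the rim and 48 mm high, heaped with light-tan walnut halves up to 60 mm above the table in the middle; loose. Origin: centre of its underside.
- cherry_bowl: The same bowl heaped with round red cherries (up to 60 mm high), loose. Origin: centre of its underside.
- pistachio_bowl: The same bowl heaped with green pistachios (up to 60 mm high), loose. Origin: centre of its underside.
- essence_jar: Small amber glass jar with a white cap, 44 mm across (cap 40 mm) and 75 mm high, standing upright, loose. Origin: centre of its underside.
- hold_switch_base: Fixed blue block of the tray-hold switch, 70 (its x) x 50 (its y) x 25 mm high. Origin: centre of its underside. Its x axis points away from the robot (turned up to 0.4 rad) and is the direction in which the lever is pushed; the lever turns about the block's y axis, 22 mm above the origin.
- hold_switch_tip (a point): Centre of the yellow ball (26 mm across) at the end of the switch's steel lever (10 mm thick, 80 mm from the axis to the ball's centre). At the start it leans towards the robot, the ball about 35 mm before the block's centre and 92 mm above the table; thrown over, the ball stands 38 mm beyond the centre, at the same height.
- hold_switch (a joint): Angle of the lever in rad: 0 = leaning fully towards the robot (off), 0.5 = upright, 1.0 = leaning fully away from the robot (hold), with a stop at each end. No spring: it stays where it is left; about 1 N at the ball moves it.
Things that resemble listed ones, but are neither listed nor needed, are in the scene too. What is shaped like the brownie_1 but blue or green is not meant.

How it is judged:
On the way, in this order (a step that is already met when the one before it is completed fails the run):
1. point at the brownie without a walnut and stay there about two seconds (1.5 s counts) (horizontal distance between the grasp point and bare_brownie below 0.025 m and z of the grasp point in the frame of bare_brownie between 0.03 and 0.119 m), for 1.5 s.
2. then point at the bowl of walnut halves and stay there about two seconds (1.5 s counts) (horizontal distance between the grasp point and walnut_bowl below 0.03 m and z of the grasp point in the frame of walnut_bowl between 0.06 and 0.149 m), for 1.5 s.
3. then push the lever over, away from the robot (past 0.85 rad) (value of joint hold_switch above 0.85 rad), for 0.2 s.
At the end, for the whole second after the job is handed in: The lever stands past 0.85 rad of its 1.0 rad, at rest; every brownie, bowl, the tray and the small amber jar is within 10 mm of where it began, at rest (value of joint hold_switch above 0.85 rad and velocity of joint hold_switch between -0.05 and 0.05 rad/s and distance of each of bare_brownie, brownie_1, brownie_2, brownie_3, brownie_4, brownie_5, walnut_bowl, cherry_bowl, pistachio_bowl, tray, essence_jar from where it was at the start of the episode below 0.01 m and linear speed of each of bare_brownie, brownie_1, brownie_2, brownie_3, brownie_4, brownie_5, walnut_bowl, cherry_bowl, pistachio_bowl below 0.02 m/s); the robot touches nothing.
It fails at once if a brownie or a bowl is touched (contact force between any of bare_brownie, brownie_1, brownie_2, brownie_3, brownie_4, brownie_5, walnut_bowl, cherry_bowl, pistachio_bowl and the arm above 0.5 N or contact force between any of bare_brownie, brownie_1, brownie_2, brownie_3, brownie_4, brownie_5, walnut_bowl, cherry_bowl, pistachio_bowl and the fingers above 0.5 N).
It fails at once if the tray or the small amber jar is touched (contact force between any of tray, essence_jar and the arm above 0.5 N or contact force between any of tray, essence_jar and the fingers above 0.5 N).
It fails at once if a brownie, a bowl or the small amber jar is moved or lifted by 10 mm or more (not (distance of bare_brownie from where it was at the start of the episode below 0.01 m) or not (distance of brownie_1 from where it was at the start of the episode below 0.01 m) or not (distance of brownie_2 from where it was at the start of the episode below 0.01 m) or not (distance of brownie_3 from where it was at the start of the episode below 0.01 m) or not (distance of brownie_4 from where it was at the start of the episode below 0.01 m) or not (distance of brownie_5 from where it was at the start of the episode below 0.01 m) or not (distance of walnut_bowl from where it was at the start of the episode below 0.01 m) or not (distance of cherry_bowl from where it was at the start of the episode below 0.01 m) or not (distance of pistachio_bowl from where it was at the start of the episode below 0.01 m) or not (distance of tray from where it was at the start of the episode below 0.01 m) or not (distance of essence_jar from where it was at the start of the episode below 0.01 m)).
It fails at once if the fingertips come low (under 40 mm) over the middle of another brownie or bowl ((horizontal distance between the grasp point and brownie_1 below 0.025 m and z of the grasp point in the frame of brownie_1 below 0.1 m) or (horizontal distance between the grasp point and brownie_2 below 0.025 m and z of the grasp point in the frame of brownie_2 below 0.1 m) or (horizontal distance between the grasp point and brownie_3 below 0.025 m and z of the grasp point in the frame of brownie_3 below 0.1 m) or (horizontal distance between the grasp point and brownie_4 below 0.025 m and z of the grasp point in the frame of brownie_4 below 0.1 m) or (horizontal distance between the grasp point and brownie_5 below 0.025 m and z of the grasp point in the frame of brownie_5 below 0.1 m) or (horizontal distance between the grasp point and cherry_bowl below 0.025 m and z of the grasp point in the frame of cherry_bowl below 0.119 m) or (horizontal distance between the grasp point and pistachio_bowl below 0.025 m and z of the grasp point in the frame of pistachio_bowl below 0.119 m)).
It also fails if it takes over 54 s, if anything falls off the work surface, if the arm or the gripper's body presses on something with over 40 N, if the wrist force passes 120 N, or if a joint passes its speed limit or range.

### The arm

A 6-joint arm with a two-finger parallel gripper is mounted at the origin on the work surface. World frame = base frame: x ahead of the robot, y to its left, z up, the work surface at z = 0. Lengths are in m, angles in rad, forces in N, time in s.
With the tool pointing down it reaches from about 0.3 to 0.875 m from the base axis. Payload 6.4 kg.
Tool frame: the origin (TCP) lies on the mounting face of the last link; the fingertips stand 173 mm ahead of it and the grasp point (between the pads) lies 155 mm ahead of it (ctrl.tip_reach is the distance from the TCP to the fingertips, in m); z points along the fingers, y is the line along which they close (so a half turn about z gives the same grasp; the last joint's range is limited). The gripper opens to 85 mm and grips with 20 to 120 N. Pads are 22 mm wide; open, the fingers measure 114 mm over their backs; the gripper's body (76 mm by 85 mm) begins 54 mm behind the grasp point. The pads swing forward as they close: fully open they stand 13 mm farther back than shut.
Start: joints at [-1.314, 0.181, 1.607, -0, 1.354, -0.206], TCP at [0.257, -0.515, 0.405] pointing down, gripper open.
Joint ranges: [-2.99, 2.99], [-0.89, 2.07], [0.3, 2.58], [-1.14, 4.28], [0, 2.63], [-3.12, 3.12]. Speed limits (rad/s): [2.57, 2.57, 3.01, 3.14, 3.14, 3.14].

### API

Orientations are given as a unit quaternion [w, x, y, z].
In Python, from bench import ctrl gives the robot as it stands.
- The arm moves only by the shell command python3 -m pendant 'ROWS'. ROWS is JSON, a list that holds one entry, the list of rows, each a list of 7 numbers: the opening, from 0 (shut) to 1 (fully open), then the shift along the tool's x, y, z in mm, then the turn, a rotation vector about the tool's x, y, z in rad. A call has 1 to 5 rows; each row is the pose to reach, as a shift and turn from the pose commanded when the call began, along the tool's axes at that moment; what a row does not reach only later rows make up. A row lasts 1/12 s, in which the tool goes at most 41.7 mm and 7.16 degrees, less where a joint would pass 70% of its speed; a pose out of reach is approached as far as the arm can. A call with a gripper value outside its range is refused whole. The fingers move at their own pace and stop on an object; the grip force is fixed at half the most. Time passes only in rows, so rows that repeat a pose let the fingers close. It gives the time, the measured TCP pose, the force, the opening and the grip force at its end, in the units of the state.
- ctrl.get_obs(): the state, without advancing time (a new reading comes with each control period).
- ctrl.camera(name): name is "scene" or "side" or "wrist"; returns the picture (420x560x3 uint8, red, green, blue); there is no depth.
- ctrl.camera_params(name): a dict with "mtx" (3x3 intrinsics, pixels), "distortion" ([k1, k2, p1, p2, k3] as OpenCV has them; the pictures are not rectified), "world_from_camera" (4x4, takes a point from camera to world coordinates); the wrist camera has in their place "tool_from_camera" (4x4, takes a point from camera to tool coordinates, whose origin is the TCP and whose axes are the flange's). Camera axes: x right, y down, z forward; pixel columns grow to the right and rows downward; lengths in m; the calibration is good to about 2 mm. A picture is of the moment at which its call begins: read the wrist's pose just before it. camera_params takes no time and is no camera call.
- ctrl.hand_in(): hands the job in; it is judged then, once.
Trained networks look in the newest picture that a camera, given by its name, has taken for a name from the list of things; names that differ only in an ending like _2 or _b are one class to them, and where a whole thing is asked for, a point or a joint stands for the part that bears it (a point fixed in the world has none). Each returns a list of dicts, best first, with "confidence" (0 to 1); they miss things now and then, are a little off and sometimes report something else, mostly with a low value. They report only what shows in the picture. A call takes as long as a camera call. They do not tell look-alikes from the thing itself.
- ctrl.boxes_of(camera, name): "point" ([column, row] as shares, 0 to 1, of the picture: columns of its width, rows of its height, amid what is visible of it).
The state is a dict: "time_s": time; "q": joint angles; "dq": joint speeds; "joint_efforts": joint torques, N m; "eef_pos": TCP position; "eef_rot": TCP orientation; "wrist_force": force on the tool from outside, world axes, zero at the start; "torque": the same for the moment, N m; "opening": opening from 0.0 (shut) to 1.0 (fully open); "grasp_force": force on a finger pad.
Only numpy, scipy, OpenCV 4.12 (cv2) and the standard library are available. Lean on these libraries where they do the work, as an engineer would, in place of code of your own. Each camera call takes 0.05 s, during which the arm holds its last target. There are 200 camera calls.

## Working session

There is one attempt and no reset: what is moved stays moved. The work goes in short steps, Python scripts to look and compute and a shell command to move; the robot and the scene stay as the last step left them, time stands still between calls to the robot, and variables do not carry over. Pictures are saved under pics/ and viewed, at most 10 in all, crops included, and the job is handed in when it is done.

```bash
mkdir -p pics; cat > h.py <<'E'
from bench import ctrl
import numpy as np, cv2
def ray(cam,px):
    p=ctrl.camera_params(cam); T=np.array(p["world_from_camera"])
    u=cv2.undistortPoints(np.array([[px]],float),np.array(p["mtx"]),np.array(p["distortion"]))[0,0]
    return T[:3,3],T[:3,:3]@np.array([u[0],u[1],1])
def onz(cam,px,z):
    o,d=ray(cam,px); return o+d*(z-o[2])/d[2]
E
python3 - <<'E'
from h import *
for c in("scene","side"):
    im=ctrl.camera(c); cv2.imwrite(f"pics/{c}1.png",im[:,:,::-1])
    for n,z in(("bare_brownie",.03),("brownie_1",.04),("walnut_bowl",.055),("cherry_bowl",.055),("pistachio_bowl",.055),("essence_jar",.04),("hold_switch_tip",.092),("hold_switch_base",.015),("tray",.01)):
        for r in ctrl.boxes_of(c,n):
            if r["confidence"]<.2: continue
            px=np.array(r["point"])*[560,420]
            print(c,n,round(r["confidence"],2),px.round(),onz(c,px,z).round(3))
o=ctrl.get_obs();print(o["time_s"],o["eef_pos"],o["eef_rot"])
E
```

```text
scene bare_brownie 0.98 [278. 259.] [ 0.568 -0.121  0.03 ]
scene bare_brownie 0.48 [303. 282.] [ 0.653 -0.118  0.03 ]
scene brownie_1 0.96 [219. 205.] [ 0.35  -0.136  0.04 ]
scene brownie_1 0.95 [273. 170.] [0.347 0.051 0.04 ]
scene brownie_1 0.89 [333. 254.] [ 0.648 -0.018  0.04 ]
scene brownie_1 0.82 [256. 235.] [ 0.487 -0.123  0.04 ]
scene brownie_1 0.68 [282. 212.] [ 0.473 -0.026  0.04 ]
scene brownie_1 0.68 [305. 282.] [ 0.66  -0.121  0.04 ]
scene brownie_1 0.61 [334. 200.] [0.532 0.103 0.04 ]
scene brownie_1 0.6 [305. 235.] [ 0.563 -0.031  0.04 ]
scene walnut_bowl 0.63 [406. 188.] [0.635 0.267 0.055]
scene cherry_bowl 0.6 [351. 141.] [0.418 0.286 0.055]
scene pistachio_bowl 0.68 [302. 280.] [ 0.658 -0.127  0.055]
scene pistachio_bowl 0.57 [373. 170.] [0.533 0.248 0.055]
scene essence_jar 0.72 [221. 328.] [ 0.623 -0.328  0.04 ]
scene hold_switch_tip 0.72 [179. 270.] [ 0.479 -0.329  0.092]
scene hold_switch_base 0.72 [332. 255.] [ 0.638 -0.009  0.015]
scene hold_switch_base 0.58 [189. 290.] [ 0.489 -0.325  0.015]
scene hold_switch_base 0.44 [292. 257.] [ 0.579 -0.086  0.015]
scen
[... 564 characters left out ...]
 278.] [ 0.529 -0.16   0.04 ]
side walnut_bowl 0.89 [319. 175.] [0.614 0.232 0.055]
side pistachio_bowl 0.92 [284. 177.] [0.52  0.22  0.055]
side pistachio_bowl 0.48 [343. 241.] [ 0.635 -0.065  0.055]
side essence_jar 0.83 [354. 352.] [ 0.616 -0.329  0.04 ]
side essence_jar 0.59 [319. 176.] [0.617 0.255 0.04 ]
side hold_switch_tip 0.84 [259. 337.] [ 0.47  -0.346  0.092]
side hold_switch_tip 0.61 [306. 271.] [ 0.547 -0.202  0.092]
side hold_switch_base 0.77 [274. 361.] [ 0.492 -0.326  0.015]
side tray 0.61 [283. 177.] [0.519 0.306 0.01 ]
side tray 0.57 [309. 286.] [ 0.561 -0.15   0.01 ]
1.0 [ 0.25671226 -0.51452914  0.40471521] [ 8.25042609e-06  9.73349698e-01  2.29325895e-01 -1.27870639e-05]
```

View pics/scene1.png

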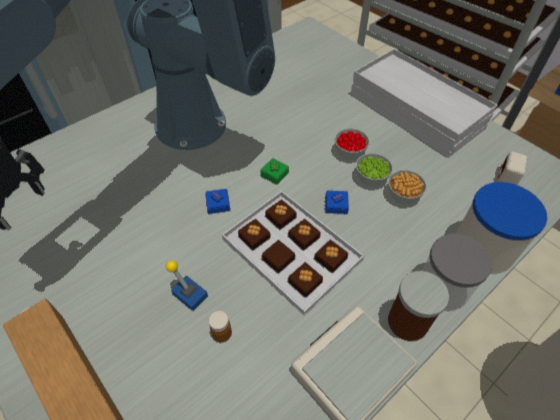

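View pics/side1.png

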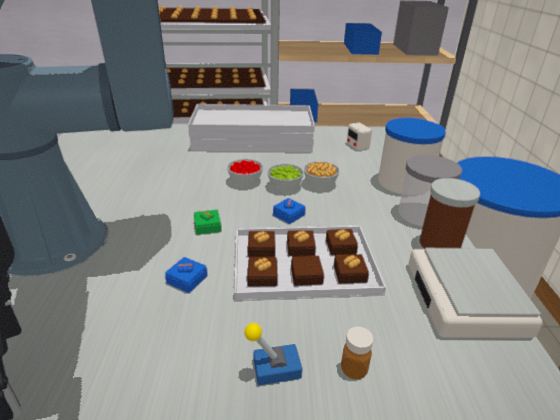

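The bare brownie is at scene (278,257) and side (307,270), with a full grid of walnut-topped ones around it. The walnut bowl is at scene (406,186) and side (321,175), with pistachio and cherry to its left. The yellow ball is at scene (172,266) and side (253,331). I'll triangulate these next.

```bash
cat >> h.py <<'E'
def tri(a,b):
    (o1,d1),(o2,d2)=ray("scene",a),ray("side",b)
    A=np.c_[d1,-d2]; s=np.linalg.lstsq(A,o2-o1,rcond=None)[0]
    p,q=o1+s[0]*d1,o2+s[1]*d2
    return (p+q)/2,np.linalg.norm(p-q)
E
python3 - <<'E'
from h import *
def cen(c,lo,hi,near,r=30,biggest=True):
    im=cv2.imread(f"pics/{c}1.png"); m=cv2.inRange(cv2.cvtColor(im,cv2.COLOR_BGR2HSV),lo,hi)
    k=np.zeros_like(m); cv2.circle(k,near,r,255,-1); m&=k
    ys,xs=np.nonzero(m); return np.array([xs.mean(),ys.mean()]),len(xs),(xs.min(),xs.max(),ys.min(),ys.max())
for n,lo,hi,a,b in(("ball",(22,150,120),(35,255,255),(172,266),(253,331)),("walnut",(8,90,110),(24,255,255),(406,186),(321,172)),("pist",(35,100,60),(60,255,255),(374,167),(285,174)),("cherry",(0,150,80),(8,255,255),(351,141),(245,168)),("cap",(0,0,150),(180,70,255),(220,320),(359,340))):
    x,y=cen("scene",lo,hi,a,15 if n in("ball","cap") else 22),cen("side",lo,hi,b,15 if n in("ball","cap") else 22)
    p,e=tri(x[0],y[0]); print(n,x[0].round(1),x[1:],y[0].round(1),y[1:],p.round(3),round(e,4))
for n,a,b in(("bare",(278,257),(307.5,267)),("bare net",(278,259),(309,269)),("base",(189,290),(274,361))): p,e=tri(a,b); print(n,p.round(3),round(e,4))
# tray outer top corners z=.022: scene L,T,R,B
for c,ps in(("scene",[(223,237),(282,195),(362,256),(305,308)]),("side",[(236,228),(370,228),(381,290),(234,294)])):
    q=[onz(c,p,.022 if 1 else 0) for p in ps]; print(c,[v[:2].round(3).tolist() for v in q],np.mean(q,0).round(3))
# block top corners
for c in("scene","side"):
    s=4; x,y=((150,240) if c=="scene" else (225,305)); im=cv2.imread(f"pics/{c}1.png")[y:y+90,x:x+100]; cv2.imwrite(f"pics/{c}_sw.png",cv2.resize(im,None,fx=4,fy=4,interpolation=cv2.INTER_CUBIC))
a,b=cv2.imread("pics/scene_sw.png"),cv2.imread("pics/side_sw.png");cv2.imwrite("pics/sw.png",np.hstack([a,b]))
E
```

```text
ball [171.4 265.9] (100, (np.int64(166), np.int64(177), np.int64(261), np.int64(271))) [252.6 331.5] (234, (np.int64(245), np.int64(260), np.int64(323), np.int64(340))) [ 0.46  -0.336  0.094] 0.0015
walnut [407.2 184.4] (616, (np.int64(390), np.int64(423), np.int64(172), np.int64(197))) [321.3 169. ] (349, (np.int64(306), np.int64(336), np.int64(162), np.int64(176))) [0.626 0.285 0.047] 0.0004
pist [373.8 167.4] (549, (np.int64(358), np.int64(389), np.int64(156), np.int64(178))) [285.  172.5] (329, (np.int64(270), np.int64(300), np.int64(165), np.int64(179))) [0.524 0.267 0.044] 0.0003
cherry [350.6 140.8] (119, (np.int64(337), np.int64(365), np.int64(131), np.int64(151))) [243.9 166.8] (195, (np.int64(230), np.int64(259), np.int64(161), np.int64(173))) [0.41  0.293 0.047] 0.0006
cap [219.5 317. ] (537, (np.int64(205), np.int64(235), np.int64(305), np.int64(329))) [359.9 336.7] (518, (np.int64(344), np.int64(374), np.int64(325), np.int64(349))) [ 0.619 -0.325  0.074] 0.0069
bare [ 0.561 -0.116  0.027] 0.0043
bare net [ 0.564 -0.119  0.024] 0.0042
base [ 0.492 -0.327  0.016] 0.0016
scene [[0.426, -0.182], [0.419, 0.02], [0.692, 0.04], [0.701, -0.157]] [ 0.56  -0.07   0.022]
side [[0.406, 0.028], [0.716, 0.033], [0.695, -0.173], [0.419, -0.186]] [ 0.559 -0.074  0.022]
```

View pics/sw.png

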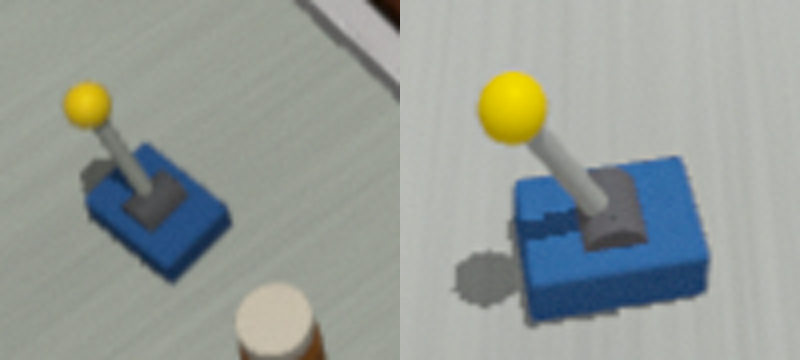

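Both bowls and the brownie agree in the two views. The tray grid centre of about (0.56,-0.072) with a yaw of 0.08 puts the bare brownie at (0.563,-0.118), which matches. The switch crop shows the lever leaning towards the robot. Next I get the block's yaw and start towards the brownie at height, gripper shut.

```bash
cat >> h.py <<'E'
from scipy.spatial.transform import Rotation as R
def go(x,y,z):
    o=ctrl.get_obs(); w,a,b,c=o["eef_rot"]; Q=R.from_quat([a,b,c,w])
    print("t",round(o["time_s"],2),"tcp",np.round(o["eef_pos"],4),"F",np.round(o["wrist_force"],1),"open",round(o["opening"],2))
    print("shift mm",(Q.inv().apply(np.array([x,y,z])-o["eef_pos"])*1000).round(1),"tool y",Q.as_matrix()[:,1].round(3))
E
python3 - <<'E'
from h import *
q=[onz("side",np.array(p)/4+[225,305],.025)[:2] for p in((116,181),(281,157),(308,262),(130,288))]
print(np.round(q,3),np.mean(q,0)); d=(q[1]-q[0]+q[2]-q[3]); print(np.arctan2(d[1],d[0]))
q=[onz("scene",np.array(p)/4+[150,240],.025)[:2] for p in((145,143),(231,213),(172,272),(88,199))]
print(np.round(q,3),np.mean(q,0)); d=(q[1]-q[0]+q[2]-q[3]); print(np.arctan2(d[1],d[0]))
E
python3 -m pendant '[[[0,36,-17.5,0,0,0,0],[0,72,-35,0,0,0,0],[0,108,-52.5,0,0,0,0],[0,144,-70,0,0,0,0],[0,180,-87.5,0,0,0,0]]]'
python3 -m pendant '[[[0,36,-17.5,0,0,0,0],[0,72,-35,0,0,0,0],[0,108,-52.5,0,0,0,0],[0,144,-70,0,0,0,0],[0,180,-87.5,0,0,0,0]]]'
python3 - <<'E'
from h import *
go(.563,-.118,.405)
E
```

```text
[[ 0.461 -0.314]
 [ 0.527 -0.302]
 [ 0.535 -0.351]
 [ 0.468 -0.362]] [ 0.4973844  -0.33255334]
0.17033929346939558
[[ 0.461 -0.312]
 [ 0.531 -0.3  ]
 [ 0.539 -0.346]
 [ 0.47  -0.357]] [ 0.500135  -0.3286463]
0.16413556440202343
time_s: 1.42
eef_pos: [0.3794, -0.3543, 0.4048]
eef_rot: [0.0, 0.973, 0.229, 0.0]
wrist_force: [0.6, -0.6, 0.1]
opening: 0.298
grasp_force: 0.0
time_s: 1.83
eef_pos: [0.5016, -0.1954, 0.405]
eef_rot: [0.0, 0.973, 0.229, 0.0]
wrist_force: [0.4, -0.9, -0.1]
opening: -0.005
grasp_force: 0.0
t 1.83 tcp [ 0.5016 -0.1954  0.405 ] F [ 0.4 -0.9 -0.1] open -0.0
shift mm [ 89.5 -41.8  -0. ] tool y [ 0.446 -0.895  0.001]
```

```bash
python3 -m pendant '[[[0,30,-14,0,0,0,0],[0,60,-28,0,0,0,0],[0,89.5,-42,0,0,0,0],[0,89.5,-42,0,0,0,0],[0,89.5,-42,0,0,0,0]]]'
python3 - <<'E'
from h import *
go(.563,-.118,.244)
o=ctrl.get_obs(); im=ctrl.camera("wrist"); cv2.imwrite("pics/w1.png",im[:,:,::-1])
p=ctrl.camera_params("wrist"); w,a,b,c=o["eef_rot"]; M=np.eye(4); M[:3,:3]=R.from_quat([a,b,c,w]).as_matrix(); M[:3,3]=o["eef_pos"]
T=M@np.array(p["tool_from_camera"])
for n in("bare_brownie","brownie_1"):
  for r in ctrl.boxes_of("wrist",n):
    if r["confidence"]<.3: continue
    px=np.array(r["point"])*[560,420]; u=cv2.undistortPoints(np.array([[px]]),np.array(p["mtx"]),np.array(p["distortion"]))[0,0]
    d=T[:3,:3]@[u[0],u[1],1]; print(n,round(r["confidence"],2),px.round(),(T[:3,3]+d*(.034-T[2,3])/d[2]).round(3))
E
```

```text
time_s: 2.25
eef_pos: [0.5627, -0.1181, 0.4045]
eef_rot: [-0.0, 0.973, 0.231, -0.0]
wrist_force: [-0.2, -0.4, 0.5]
opening: -0.002
grasp_force: 0.0
t 2.25 tcp [ 0.5627 -0.1181  0.4045] F [-0.2 -0.4  0.5] open -0.0
shift mm [  0.4   0.  160.5] tool y [ 0.449 -0.893 -0.   ]
bare_brownie 0.73 [273. 178.] [ 0.563 -0.111  0.034]
brownie_1 0.95 [150. 225.] [ 0.467 -0.025  0.034]
brownie_1 0.83 [235. 255.] [ 0.476 -0.112  0.034]
brownie_1 0.76 [219.  51.] [ 0.641 -0.02   0.034]
brownie_1 0.68 [180. 144.] [ 0.553 -0.021  0.034]
brownie_1 0.65 [314.  89.] [ 0.65  -0.108  0.034]
brownie_1 0.65 [ 39. 287.] [0.348 0.058 0.034]
brownie_1 0.58 [424. 311.] [ 0.506 -0.318  0.034]
brownie_1 0.57 [ 40. 100.] [0.534 0.109 0.034]
```

View pics/w1.png

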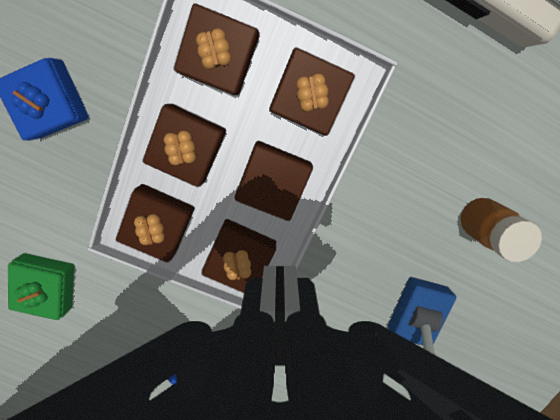

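The wrist view shows the bare brownie at (274,180) without a walnut, at about (0.563,-0.111). That is within 7 mm of the first estimate, so I descend to (0.563,-0.115) and hold.

```bash
python3 -m pendant '[[[0,1,-3,35,0,0,0],[0,1,-3,70,0,0,0],[0,1,-3,105,0,0,0],[0,1,-3,140,0,0,0],[0,1,-3,160,0,0,0]]]' >/dev/null
for i in 1 2 3 4 5; do python3 -m pendant '[[[0,0,0,0,0,0,0],[0,0,0,0,0,0,0],[0,0,0,0,0,0,0],[0,0,0,0,0,0,0],[0,0,0,0,0,0,0]]]' | head -2; done
python3 -m pendant '[[[0,0,0,-40,0,0,0],[0,0,0,-80,0,0,0],[0,0,0,-120,0,0,0],[0,0,0,-160,0,0,0],[0,0,0,-160,0,0,0]]]' >/dev/null
python3 - <<'E'
from h import *
go(.626,.285,.404)
E
```

```text
time_s: 3.23
eef_pos: [0.5624, -0.1171, 0.247]
time_s: 3.65
eef_pos: [0.5616, -0.1165, 0.2448]
time_s: 4.07
eef_pos: [0.5616, -0.1165, 0.2446]
time_s: 4.48
eef_pos: [0.5616, -0.1165, 0.2447]
time_s: 4.9
eef_pos: [0.5616, -0.1165, 0.2447]
t 5.32 tcp [ 0.5636 -0.1172  0.4145] F [ 2.  -0.5  1.1] open -0.0
shift mm [ 235.4 -332.1    8.9] tool y [ 0.447 -0.895  0.012]
```

```bash
python3 -m pendant '[[[0,22,-31,0,0,0,0],[0,44,-62,0,0,0,0],[0,66,-93,0,0,0,0],[0,88,-124,0,0,0,0],[0,110,-155,0,0,0,0]]]' >/dev/null
python3 -m pendant '[[[0,22,-31,0,0,0,0],[0,44,-62,0,0,0,0],[0,66,-93,0,0,0,0],[0,88,-124,0,0,0,0],[0,88,-124,0,0,0,0]]]' >/dev/null
python3 - <<'E'
from h import *
go(.626,.285,.404)
o=ctrl.get_obs(); im=ctrl.camera("wrist"); cv2.imwrite("pics/w2.png",im[:,:,::-1])
p=ctrl.camera_params("wrist"); w,a,b,c=o["eef_rot"]; M=np.eye(4); M[:3,:3]=R.from_quat([a,b,c,w]).as_matrix(); M[:3,3]=o["eef_pos"]
T=M@np.array(p["tool_from_camera"])
for n in("walnut_bowl","pistachio_bowl"):
  for r in ctrl.boxes_of("wrist",n):
    if r["confidence"]<.3: continue
    px=np.array(r["point"])*[560,420]; u=cv2.undistortPoints(np.array([[px]]),np.array(p["mtx"]),np.array(p["distortion"]))[0,0]
    d=T[:3,:3]@[u[0],u[1],1]; print(n,round(r["confidence"],2),px.round(),(T[:3,3]+d*(.05-T[2,3])/d[2]).round(3))
E
```

```text
t 6.15 tcp [0.6138 0.2277 0.4043] F [-0.7 -0.3  0.2] open 0.0
shift mm [ 36.8 -45.6   0.4] tool y [ 0.451 -0.892 -0.002]
walnut_bowl 0.76 [227. 144.] [0.626 0.287 0.05 ]
pistachio_bowl 0.92 [200. 249.] [0.525 0.268 0.05 ]
```

View pics/w2.png

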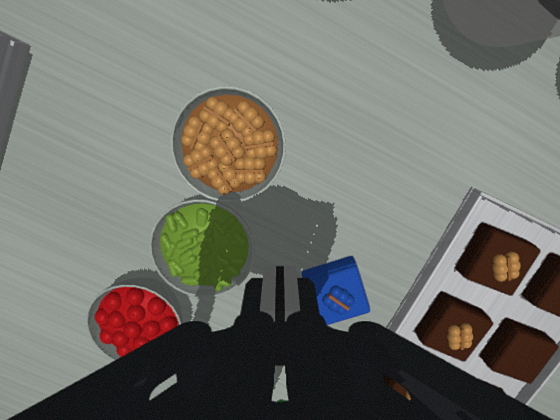

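The walnut bowl is at (229,143), measured at (0.626,0.287), which agrees with the triangulation. I'll move over it, point, hold, and raise again.

```bash
python3 -m pendant '[[[0,19,-23,0,0,0,0],[0,37,-46,0,0,0,0],[0,37,-46,0,0,0,0],[0,37,-46,0,0,0,0]]]' >/dev/null
python3 -m pendant '[[[0,0,0,35,0,0,0],[0,0,0,70,0,0,0],[0,0,0,105,0,0,0],[0,0,0,134,0,0,0],[0,0,0,134,0,0,0]]]' >/dev/null
for i in 1 2 3 4 5; do python3 -m pendant '[[[0,0,0,0,0,0,0],[0,0,0,0,0,0,0],[0,0,0,0,0,0,0],[0,0,0,0,0,0,0],[0,0,0,0,0,0,0]]]' | head -2; done
python3 -m pendant '[[[0,0,0,-40,0,0,0],[0,0,0,-80,0,0,0],[0,0,0,-120,0,0,0],[0,0,0,-134,0,0,0],[0,0,0,-134,0,0,0]]]' >/dev/null
python3 - <<'E'
from h import *
go(.403,-.346,.404)
E
```

```text
time_s: 7.47
eef_pos: [0.6275, 0.2793, 0.273]
time_s: 7.88
eef_pos: [0.6268, 0.2792, 0.2706]
time_s: 8.3
eef_pos: [0.6268, 0.2792, 0.2706]
time_s: 8.72
eef_pos: [0.6268, 0.2792, 0.2707]
time_s: 9.13
eef_pos: [0.6268, 0.2792, 0.2707]
t 9.55 tcp [0.6279 0.2796 0.4116] F [0.8 0.6 0.1] open -0.0
shift mm [-480.6  459.3    3.6] tool y [ 0.447 -0.895  0.002]
```

```bash
for i in 1 2 3; do python3 -m pendant '[[[0,-28,27,0,0,0,0],[0,-56,54,0,0,0,0],[0,-84,81,0,0,0,0],[0,-112,108,0,0,0,0],[0,-140,134,0,0,0,0]]]' | head -2; done
python3 - <<'E'
from h import *
go(.403,-.346,.404)
E
```

```text
time_s: 9.97
eef_pos: [0.5601, 0.0954, 0.4031]
time_s: 10.38
eef_pos: [0.4946, -0.087, 0.4034]
time_s: 10.8
eef_pos: [0.4292, -0.2695, 0.4035]
t 10.8 tcp [ 0.4292 -0.2695  0.4035] F [ 0.5 -0.8  0.4] open 0.0
shift mm [-57.6  56.8  -0.6] tool y [ 0.446 -0.895 -0.001]
```

```bash
python3 -m pendant '[[[0,-28,28,0,0,0,0.1],[0,-57,56,0,0,0,0.2],[0,-57,56,0,0,0,0.3],[0,-57,56,0,0,0,0.3],[0,-57,56,0,0,0,0.3]]]' | head -3
python3 - <<'E'
from h import *
go(.403,-.346,.248)
E
```

```text
time_s: 11.22
eef_pos: [0.4041, -0.3435, 0.4034]
eef_rot: [-0.001, 0.997, 0.082, -0.0]
t 11.22 tcp [ 0.4041 -0.3435  0.4034] F [ 0.   0.5 -0.3] open 0.0
shift mm [ -1.3   2.7 155.4] tool y [ 0.164 -0.986 -0.002]
```

Tool x now lies along the push direction. I'll lower beside the ball and then push slowly.

```bash
python3 -m pendant '[[[0,-1,3,38,0,0,0],[0,-1,3,76,0,0,0],[0,-1,3,114,0,0,0],[0,-1,3,155,0,0,0],[0,-1,3,155,0,0,0]]]' | head -4
python3 - <<'E'
from h import *
go(.515,-.327,.248)
cv2.imwrite("pics/s2.png",ctrl.camera("side")[200:,100:450,::-1])
E
```

```text
time_s: 11.63
eef_pos: [0.4019, -0.3419, 0.2412]
eef_rot: [-0.007, 0.996, 0.084, -0.004]
wrist_force: [-1.4, 1.4, -1.3]
t 11.63 tcp [ 0.4019 -0.3419  0.2412] F [-1.4  1.4 -1.3] open 0.0
shift mm [113.9   4.1  -7.6] tool y [ 0.167 -0.986 -0.014]
```

View pics/s2.png

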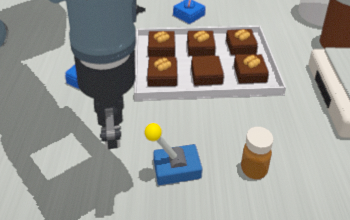

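The fingers are at (112,130) in the crop, behind the ball at (153,131), at ball height and clear of everything. I push now.

```bash
python3 -m pendant '[[[0,12,0,0,0,0,0],[0,24,0,0,0,0,0],[0,36,0,0,0,0,0],[0,48,0,0,0,0,0],[0,58,0,0,0,0,0]]]' | sed -n 1,4p
python3 -m pendant '[[[0,10,0,0,0,0,0],[0,20,0,0,0,0,0],[0,30,0,0,0,0,0],[0,40,0,0,0,0,0],[0,48,0,0,0,0,0]]]'| sed -n 1,4p
python3 -m pendant '[[[0,2,0,0,0,0,0],[0,5,0,0,0,0,0],[0,5,0,0,0,0,0],[0,5,0,0,0,0,0]]]'| sed -n 1,4p
python3 - <<'E'
from h import *
go(.515,-.327,.248)
cv2.imwrite("pics/s3.png",ctrl.camera("side")[200:,100:450,::-1])
E
```

```text
time_s: 12.1
eef_pos: [0.4634, -0.3373, 0.2518]
eef_rot: [0.001, 0.997, 0.082, 0.001]
wrist_force: [-2.0, -1.2, 0.5]
time_s: 12.52
eef_pos: [0.5095, -0.3292, 0.2493]
eef_rot: [-0.0, 0.997, 0.081, -0.0]
wrist_force: [-0.9, -0.6, -0.5]
time_s: 12.85
eef_pos: [0.512, -0.329, 0.2492]
eef_rot: [-0.001, 0.997, 0.081, -0.002]
wrist_force: [-9.3, -0.2, 3.4]
t 12.85 tcp [ 0.512  -0.329   0.2492] F [-9.3 -0.2  3.4] open 0.0
shift mm [ 3.3 -1.5  1.2] tool y [ 0.162 -0.987 -0.002]
```

View pics/s3.png

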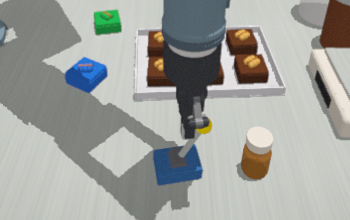

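The force rise to 9 N shows the lever is at its stop, with the ball at (205,126) leaning away. I'll draw back, rise, and check.

```bash
python3 -m pendant '[[[0,-10,0,0,0,0,0],[0,-30,0,0,0,0,0],[0,-60,0,0,0,0,0],[0,-90,0,-20,0,0,0],[0,-110,0,-60,0,0,0]]]' | sed -n 1,4p
python3 -m pendant '[[[0,0,0,-40,0,0,0],[0,0,0,-80,0,0,0],[0,0,0,-80,0,0,0],[0,0,0,-80,0,0,0],[0,0,0,-80,0,0,0]]]' | sed -n 1,4p
python3 - <<'E'
from h import *
P={}
for c in("scene","side"):
    im=ctrl.camera(c)[:,:,::-1]; m=cv2.inRange(cv2.cvtColor(im,cv2.COLOR_BGR2HSV),(22,150,120),(35,255,255))
    k=np.zeros_like(m); cv2.circle(k,(205,262) if c=="scene" else (303,328),45,255,-1); ys,xs=np.nonzero(m&k); P[c]=(xs.mean(),ys.mean()); print(c,P[c],len(xs))
    if c=="side": cv2.imwrite("pics/s4.png",im[200:,100:450])
print(tri(P["scene"],P["side"]))
E
```

```text
time_s: 13.32
eef_pos: [0.4028, -0.3448, 0.3027]
eef_rot: [-0.004, 0.997, 0.081, -0.003]
wrist_force: [0.5, -0.4, 0.4]
time_s: 13.73
eef_pos: [0.406, -0.3462, 0.3868]
eef_rot: [0.0, 0.997, 0.081, 0.0]
wrist_force: [0.1, -0.7, -0.2]
scene (np.float64(195.52380952380952), np.float64(285.23809523809524)) 105
side (np.float64(303.131221719457), np.float64(324.8325791855204)) 221
(array([ 0.53389096, -0.32320801,  0.09360434]), np.float64(0.0019104208372469045))
```

View pics/s4.png

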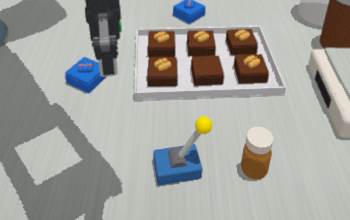

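The ball stands at (204,125), measured at (0.534,-0.323,0.094), which is the thrown position. The arm is clear and nothing else has moved.

```bash
python3 -c "
from bench import ctrl
print(ctrl.hand_in())"
```

```text
the job is handed in; nothing more can be done
None
```

The job is handed in: I pointed at the bare brownie and then the walnut bowl for about two seconds each, pushed the lever fully over to hold, and drew the arm clear without seeing anything else move; no verdict came back.

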